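# Hold the rack insert against its cushion for screwing down

### The job

Open the grey slide case by its bail handle until the lid rests back on its stop, then press the white rack insert, flat on the case floor, against the sprung metal plate at the case's right-hand end, so that the plate is pushed in about half of its travel (about 8 N), and keep holding it there steadily so that a colleague can drive its screws: finish while still holding, do not let go. Never squash the plate right down, and leave the other things on the table where they are.

Things in the scene. Friction and masses are not known exactly. Their poses are not given: they have to be found in the camera images.
- slide_case: Grey plastic instrument case, fixed to the table, 108 (x) x 230 (y) mm, rim of the base 45 mm high, 70 mm high with the lid shut. Origin: centre of its underside, on the table. Its +x points away from the robot to the hinge side, +y to the left along its length, z up; it may be turned by up to 0.3 rad. Floor 4 mm and walls 5 mm thick: inside 98 x 220 mm.
- case_lid (a joint): Lid hinge, rad: 0 shut, grows as the lid opens upward and back, 1.72 at its stop (about 9 degrees past upright), where it rests by itself; before upright it falls shut. Lid 0.2 kg, a shell 25 mm deep. A wall shelf hangs beyond the open lid (front edge 0.68 m ahead of the robot, underside 0.53 m above the table): from there draw back towards the robot.
- lid_hinge (a point): Point on the lid's hinge axis, midway along it: 58 mm along the case's +x from its centre and 45 mm above its underside. The axis runs along the case's y.
- lid_bar (a point): Middle of the round bar of the lid's dark steel bail handle: the bar is 10 mm thick, runs along the case's y, is 84 mm long between its bends and stands 40 mm ahead of the lid's front edge, in the plane of the lid (57 mm above the table when shut). There is free space between bar and lid and below it, so fingers pointing down can straddle it; it can turn within the grip as the lid swings. Lies 152 mm ahead of and 12 mm above the hinge axis when shut.
- rack_insert: Loose white slide rack insert of 0.15 kg (may vary), 92 (x) x 90 (y) mm, that lies inside the case, hidden until the lid is open; it slides on the case floor along the case's length and has 3 mm of play to the front and back walls. Origin: centre of its underside; its axes lie along the case's. Comb-like side rails along y, 31 mm high, their inner sides 28 mm either side of the middle, and a grip fin in the middle.
- insert_grip (a point): Point to grip on the insert's upright fin, 46 mm above the insert's underside (10 mm below the fin's top); the fin is 12 mm thick along the insert's y and 44 mm wide along x, and the space on either side of it is free down to 17 mm above the underside.
- end_stop: The cushioned end stop inside the case at its -y (right-hand) end: two rubber buffers and an aluminium plate that slides on them. Origin and axes are those of the case. Unpressed, the plate's face (84 mm wide, 6 to 42 mm above the case's underside) lies 80 mm along the case's -y from the case's centre and faces +y. The insert's -y end meets it.
- cushion (a joint): How far the sprung plate is pushed in along the case's -y, m: 0 free, 0.020 fully squashed, 0.010 half way. Stiffness 0.8 N per mm, no preload (half way = 8 N). It pushes back when let go.
- microscope: White binocular microscope fixed on the table to the left of the case, 419 x 204 mm, 480 mm tall, origin under its base; its eyepieces reach 0.21 m from there towards the robot. Swing the arm clear of it.
- dropper_bottle: White dropper bottle, 36 mm across, 106 mm tall, origin under its centre; leave it alone.
- card_tube: Short card tube lying on its side, 96 x 37 mm, origin under its centre; leave it alone.
- forceps: Steel forceps, 110 mm long, 8 mm high, lying on the table, origin under its centre; leave it alone.
- specimen_pot: Specimen pot with red lid, 49 mm across, 58 mm tall, origin under its centre; leave it alone.

How it is judged (in metres and radians):
On the way, in this order (a step that is already met when the one before it is completed fails the run):
1. the lid is open and back on its stop (value of joint case_lid above 1.65 rad), for 0.3 s.
2. the insert is pressed flat against the sprung plate, about half way in, and held so for a second (contact force between rack_insert and end_stop between 4 and 12 N and value of joint cushion between 0.005 and 0.015 m and contact force between the fingers and rack_insert above 2 N and z of rack_insert in the frame of slide_case below 0.009 m and angle between rack_insert's own z axis and vertical below 0.08 rad and value of joint case_lid above 1.63 rad), for 1 s.
At the end, for the whole second after the job is handed in: Still held by the robot: the insert lies flat on the case floor (within 5 mm, 0.08 rad) and presses the sprung plate with 4 to 12 N, the plate 5 to 15 mm in, the fingers bearing on the insert, all steady, the lid resting open (over 1.63 rad) (all of step 2 and linear speed of rack_insert below 0.01 m/s); the arm keeps its last pose, push and grip.
It fails at once if the sprung plate is squashed right down (value of joint cushion above 0.0193 m).
It fails at once if another thing on the table is moved by more than 3 cm (distance of any of dropper_bottle, card_tube, forceps, specimen_pot from where it was at the start of the episode above 0.03 m).
It also fails if it takes over 54 s, if anything falls off the work surface, if the arm or the gripper's body presses on something with over 40 N, if the wrist force passes 120 N, or if a joint passes its speed limit or range.

### The arm

A 6-joint arm with a two-finger parallel gripper is mounted at the origin on a cart in front of the work surface, level with it; the furniture and walls round the work are solid. World frame = base frame: x ahead of the robot, y to its left, z up, the work surface at z = 0. Lengths are in m, angles in degrees, forces in N, time in s.
With the tool pointing down it reaches from about 0.25 to 0.725 m from the base axis. Payload 9.7 kg.
Tool frame: the origin (TCP) lies between the finger pads; the fingertips stand 19 mm ahead of it and the grasp point (between the pads) is the TCP; z points along the fingers, y is the line along which they close (so a half turn about z gives the same grasp; the last joint's range is limited). The gripper opens to 85 mm and grips with 20 to 120 N. Pads are 22 mm wide; open, the fingers measure 114 mm over their backs; the gripper's body (76 mm by 85 mm) begins 54 mm behind the grasp point. The pads swing forward as they close: fully open they stand 13 mm farther back than shut.
Start: joints at [-74.656, 4.979, 10.078, 95.1, 0, 90], TCP at [0.146, -0.53, 0.225] pointing down, gripper open.
Joint ranges: [-179.16, 179.16], [-48.56, 103.87], [-65.8, 70.77], [-126.05, 130.52], [-82.76, 87.17], [-180, 180]. Speed limits (degrees/s): [127.2, 127.2, 147.25, 180, 180, 180].

### API

Orientations are given as [roll, pitch, yaw] about the fixed x, y, z axes, in that order (R = Rz(yaw) Ry(pitch) Rx(roll)).
In Python, from workcell import telemetry, camera, calibration, workorder gives the robot as it stands.
- The arm moves only by the tool play_rows, never from a script. Its argument "increments" is a list of rows, each a list of 3 entries, a list of its own where there are three numbers: the shift along the tool's x, y, z in mm, then the turn, a rotation vector about the tool's x, y, z in degrees, then the closure, from 0 (fully open) to 1 (shut). In form: [[[x, y, z], [ax, ay, az], jaw], ...]. A call has 1 to 20 rows; each row is the pose to reach, as a shift and turn from the pose commanded when the call began, along the tool's axes at that moment; what a row does not reach only later rows make up. A row lasts 1/10 s, in which the tool goes at most 50 mm and 8.59 degrees, less where a joint would pass 70% of its speed; a pose out of reach is approached as far as the arm can. A call with a gripper value outside its range is refused whole. The fingers move at their own pace and stop on an object; "grip_force" is the grip in N (left out, the last holds). Time passes only in rows, so rows that repeat a pose let the fingers close. It gives the time, the measured TCP pose, the force, the opening and the grip force at its end, in the units of the state.
- telemetry.get_obs(): the state, without advancing time (a new reading comes with each control period).
- camera(name): name is "scene" or "side" or "wrist"; returns (picture, depth): 420x560x3 uint8, red, green, blue; 420x560 float32, m along the optical axis (not along the pixel's ray), 0 where there is no reading.
- calibration(name): a dict with "vertical_fov" (degrees; the focal length in pixels is half the picture's height over the tangent of half this angle, whatever the lens; pixels are square), "cx", "cy" (the principal point, pixels), "rvec" (rotation vector, rad) and "tvec" (3), from world to camera coordinates, as OpenCV has them; the wrist camera has in their place "hand_eye" (4x4, takes a point from camera to tool coordinates, whose origin is the TCP and whose axes are the flange's). Camera axes: x right, y down, z forward; pixel columns grow to the right and rows downward; lengths in m; the calibration is good to about 2 mm. A picture is of the moment at which its call begins: read the wrist's pose just before it. calibration takes no time and is no camera call.
- workorder.job_done(): hands the job in; it is judged then, once.
The state is a dict: "time": time; "q": joint angles; "qd": joint speeds; "joint_efforts": joint torques, N m; "ee_pos": TCP position; "tcp_rot": TCP orientation; "wrist_force": force on the tool from outside, world axes, zero at the start; "torque": the same for the moment, N m; "opening": finger opening in m; "grasp_force": force on a finger pad.
Only numpy, scipy, OpenCV 4.12 (cv2) and the standard library are available. Lean on these libraries where they do the work, as an engineer would, in place of code of your own. Each camera call takes 0.05 s, during which the arm holds its last target. There are 200 camera calls.

## Working session

There is one attempt and no reset: what is moved stays moved. The work goes in short steps, Python scripts to look and compute and a tool call to move; the robot and the scene stay as the last step left them, time stands still between calls to the robot, and variables do not carry over. Pictures are saved under pics/ and viewed, at most 10 in all, crops included, and the job is handed in when it is done.

Besides the shell and the picture viewer there is one more tool, called after "Request:" as name([rows], argument=value, ...), one row to a line, values as JSON. play_rows: Moves the arm, as the interface text tells. Its arguments: {"type":"object","properties":{"increments":{"type":"array"},"grip_force":{"type":"number"}},"required":["increments"]}

```bash
mkdir -p pics; cat > h.py <<'E'
import numpy as np, cv2
from scipy.spatial.transform import Rotation as R
from workcell import telemetry, camera, calibration, workorder
def cloud(name):
    o=telemetry.get_obs(); im,d=camera(name); c=calibration(name)
    f=210/np.tan(np.radians(c["vertical_fov"])/2)
    v,u=np.mgrid[0:420,0:560]
    p=np.stack([(u-c["cx"])/f*d,(v-c["cy"])/f*d,d],-1)
    if name=="wrist":
        H=np.array(c["hand_eye"]); p=p@H[:3,:3].T+H[:3,3]
        p=p@Rt(o).T+np.array(o["ee_pos"])
    else:
        M=R.from_rotvec(np.ravel(c["rvec"])).as_matrix(); p=(p-np.ravel(c["tvec"]))@M
    p[d==0]=np.nan
    return im,p
def Rt(o): 
    return R.from_euler("xyz",o["tcp_rot"],degrees=True).as_matrix()
def save(im,n): cv2.imwrite("pics/"+n,im[...,::-1])
E
python3 - <<'E'
from h import *
o=telemetry.get_obs();print(o)
for n in("scene","side"):
    im,p=cloud(n);save(im,n+"0.png");np.save(n+"0.npy",p)
    print(n,calibration(n))
print(calibration("wrist"))
E
```

```text
{'time': 0.0, 'q': array([-7.46564318e+01,  5.01185754e+00,  1.00360450e+01,  9.50994156e+01,
       -1.24376638e-03,  8.99992659e+01]), 'qd': array([ 0.0293061 ,  0.092094  ,  0.02975829, -0.04431359, -0.13372692,
        0.04404942]), 'joint_efforts': array([-2.97100509e-03, -5.20384777e+01,  4.64812231e+01,  1.58457190e-02,
        6.92689946e-05, -8.92795640e-06]), 'ee_pos': array([ 0.14546752, -0.5301794 ,  0.22399005]), 'tcp_rot': array([-1.79924772e+02,  1.24280150e-03,  1.53443039e+01]), 'wrist_force': array([-1.41013829, -0.48888806, -0.04489765]), 'torque': array([ 0.02019505, -0.0754276 , -0.0526769 ]), 'grasp_force': 0.0, 'opening': 0.08516400896817901}
scene {'vertical_fov': 57.253470339069416, 'cx': 274.83903925989665, 'cy': 208.48988344813438, 'rvec': array([ 0.83474792, -2.29007821,  1.3857948 ]), 'tvec': array([0.56181163, 0.20619224, 0.80378411])}
side {'vertical_fov': 53.77000614225694, 'cx': 275.9891680560225, 'cy': 215.21588661405224, 'rvec': array([ 2.12547717, -0.54833502,  0.30761813]), 'tvec': array([-0.4799284 ,  0.27124735,  0.60971545])}
{'vertical_fov': 58.50573832961195, 'cx': 275.5431389468841, 'cy': 209.8092180620846, 'hand_eye': array([[-8.76811740e-04, -9.51300488e-01, -3.08263869e-01,
         7.88960860e-02],
       [ 9.99999520e-01, -9.68567809e-04,  1.44641373e-04,
        -6.60093729e-04],
       [-4.36171869e-04, -3.08263595e-01,  9.51300881e-01,
        -1.48915980e-01],
       [ 0.00000000e+00,  0.00000000e+00,  0.00000000e+00,
         1.00000000e+00]])}
```

View pics/scene0.png

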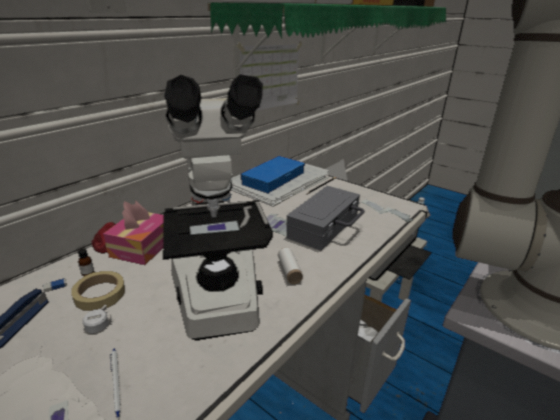

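View pics/side0.png

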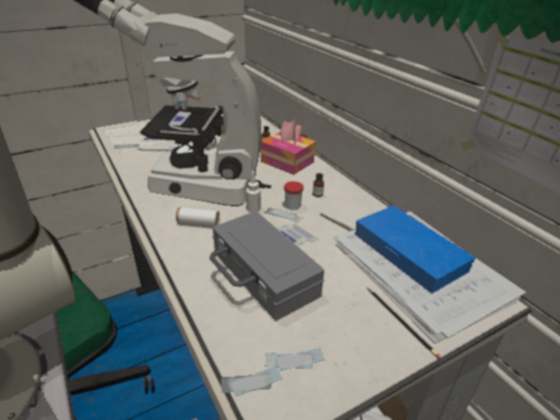

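The side view shows the shut case around (268,262) with its handle at (232,278), the tube at (197,216), the dropper bottle at (253,196), and the red pot at (293,195). Next I'll fit the case from the side-view depth.

```bash
python3 - <<'E'
from h import *
p=np.load("side0.npy")
def rep(n,P):
    P=P[np.isfinite(P[:,0])]
    print(n,len(P),np.median(P,0),P.min(0),P.max(0))
sub=p[205:315,205:330].reshape(-1,3)
sub=sub[np.isfinite(sub[:,0])]
top=sub[(sub[:,2]>.063)&(sub[:,2]<.078)]
rep("top",top)
r=cv2.minAreaRect((top[:,:2]*1000).astype(np.float32));print(r)
print(cv2.boxPoints(r))
bar=p[245:300,208:255].reshape(-1,3);bar=bar[np.isfinite(bar[:,0])]
bar=bar[(bar[:,2]>.045)&(bar[:,2]<.075)&(bar[:,0]<top[:,0].min()+.06)]
rep("bar",bar)
t=sub[np.abs(sub[:,2])<.02];rep("table",t)
for n,(a,b,c,d) in dict(tube=(206,226,178,218),bott=(180,212,247,261),pot=(184,208,284,302),mic=(140,200,150,250)).items():
    q=p[a:b,c:d].reshape(-1,3);q=q[q[:,2]>.012];rep(n,q)
E
```

```text
top 4569 [ 0.52921993 -0.00242053  0.07054267] [ 0.43511326 -0.10244228  0.06301355] [0.5982144  0.13865246 0.07467016]
((512.8545532226562, 17.25849151611328), (151.19833374023438, 234.79444885253906), 6.158731937408447)
[[ 425.09695  125.86762]
 [ 450.2865  -107.5717 ]
 [ 600.6122   -91.35064]
 [ 575.4226   142.08868]]
bar 886 [0.47603068 0.01123501 0.06143686] [ 0.43068464 -0.04563832  0.04503476] [0.49504041 0.09196669 0.07248926]
table 6917 [ 5.76252025e-01  5.52709379e-02 -1.64778842e-04] [ 0.3886848  -0.13218494 -0.0041858 ] [0.79783859 0.31297274 0.01999054]
tube 547 [0.47427394 0.2364097  0.03011201] [0.4343215  0.12826054 0.01209775] [0.52249475 0.28327041 0.06913778]
bott 375 [0.61591665 0.22981953 0.04605201] [0.57191852 0.13703998 0.01218402] [0.66602131 0.30756148 0.08802214]
pot 380 [0.70397963 0.19223463 0.04465501] [0.68900204 0.18039053 0.01200251] [0.73545801 0.22198405 0.06048422]
mic 5214 [0.53265527 0.33353936 0.0642237 ] [0.41379407 0.22710699 0.01203958] [0.67979887 0.61859493 0.18124651]
```

```bash
python3 - <<'E'
from h import *
p=np.load("side0.npy").reshape(-1,3);p=p[np.isfinite(p[:,0])]
s=p[(p[:,2]>.0665)&(p[:,2]<.076)&(p[:,0]>.40)&(p[:,0]<.63)&(abs(p[:,1]-.017)<.14)]
# remove handle/outliers: keep dense
from scipy.spatial import cKDTree
T=cKDTree(s);s=s[[len(a)>12 for a in T.query_ball_point(s,.006)]]
r=cv2.minAreaRect((s[:,:2]*1000).astype(np.float32));print(r)
for yaw in(4,5,6,7,8):
    y=np.radians(yaw);e=np.array([[np.cos(y),np.sin(y)],[-np.sin(y),np.cos(y)]])
    q=s[:,:2]@e.T
    print(yaw,[np.percentile(q[:,i],[.5,2,98,99.5]).round(4) for i in(0,1)])
yaw=np.radians(6.2);e=np.array([[np.cos(yaw),np.sin(yaw)],[-np.sin(yaw),np.cos(yaw)]])
q=p[(p[:,2]>.05)&(p[:,2]<.068)];q=np.c_[q[:,:2]@e.T,q[:,2]]
q=q[(q[:,0]<.47)&(q[:,0]>.40)&(abs(q[:,1]+.04)<.07)]
print(len(q));print(np.histogram(q[:,0],bins=np.arange(.40,.472,.004)))
b=q[q[:,0]<.455];print(np.percentile(b,[3,50,97],axis=0))
E
```

```text
((532.609619140625, 16.074913024902344), (107.68472290039062, 228.55430603027344), 5.944497108459473)
4 [array([0.4792, 0.4814, 0.5835, 0.5868]), array([-0.1344, -0.1324,  0.0826,  0.0887])]
5 [array([0.4794, 0.4805, 0.5824, 0.5853]), array([-0.1434, -0.1416,  0.0736,  0.0796])]
6 [array([0.4784, 0.4796, 0.5812, 0.5836]), array([-0.1525, -0.151 ,  0.0645,  0.0705])]
7 [array([0.4765, 0.4782, 0.5801, 0.5821]), array([-0.1619, -0.1602,  0.0553,  0.0613])]
8 [array([0.4741, 0.4764, 0.579 , 0.5815]), array([-0.1712, -0.1694,  0.0462,  0.0525])]
382
(array([ 0,  0,  0,  0,  0,  0,  0,  0, 93, 87, 56, 24, 22, 20, 25, 21, 24]), array([0.4  , 0.404, 0.408, 0.412, 0.416, 0.42 , 0.424, 0.428, 0.432,
       0.436, 0.44 , 0.444, 0.448, 0.452, 0.456, 0.46 , 0.464, 0.468]))
[[ 0.4335041  -0.09315085  0.05571194]
 [ 0.43854733 -0.04900112  0.06073558]
 [ 0.45364666  0.0095788   0.06301365]]
```

```bash
cat >> h.py <<'E'
def inc(pos,yaw,tilt=0,o=None):
    """tool increments to pos; tilt = wrist leaned back towards -ex (deg) about case y"""
    o=o or telemetry.get_obs(); A=Rt(o)
    B=R.from_euler("z",CY,degrees=True).as_matrix()@R.from_euler("y",-tilt,degrees=True).as_matrix()@R.from_euler("z",yaw-CY,degrees=True).as_matrix()@np.diag([1.,-1,-1])
    return (A.T@(np.array(pos)-o["ee_pos"])*1000).round(1), R.from_matrix(A.T@B).as_rotvec(degrees=True).round(2)
CY=6.0; C=np.array([.5326,.0161,0])
def case(x,y,z): return C+R.from_euler("z",CY,degrees=True).apply([x,y,z])
E
python3 - <<'E'
from h import *
print(case(-.094,0,.14),inc(case(-.094,0,.14),96))
print(inc(case(-.094,0,.14),96,15))
E
```

```text
[0.43911494 0.00627432 0.14      ] (array([ 425.1, -439.5,   84.6]), array([-6.000e-02, -5.000e-02, -8.065e+01]))
(array([ 425.1, -439.5,   84.6]), array([-12.49,  10.5 , -80.17]))
```

Request:
play_rows([
  [[425,-439.5,84],[0,0,-80.6],0.4],
  [[425,-439.5,84],[0,0,-80.6],0.65],
  [[425,-439.5,84],[0,0,-80.6],0.65],
  [[425,-439.5,84],[0,0,-80.6],0.65],
  [[425,-439.5,84],[0,0,-80.6],0.65],
  [[425,-439.5,84],[0,0,-80.6],0.65],
  [[425,-439.5,84],[0,0,-80.6],0.65],
  [[425,-439.5,84],[0,0,-80.6],0.65],
  [[425,-439.5,84],[0,0,-80.6],0.65],
  [[425,-439.5,84],[0,0,-80.6],0.65],
  [[425,-439.5,84],[0,0,-80.6],0.65],
  [[425,-439.5,84],[0,0,-80.6],0.65],
  [[425,-439.5,84],[0,0,-80.6],0.65],
  [[425,-439.5,84],[0,0,-80.6],0.65],
  [[425,-439.5,84],[0,0,-80.6],0.65],
  [[425,-439.5,84],[0,0,-80.6],0.65],
  [[425,-439.5,84],[0,0,-80.6],0.65],
  [[425,-439.5,84],[0,0,-80.6],0.65],
], grip_force=30)

```text
time: 1.9
ee_pos: [0.439, 0.0051, 0.141]
tcp_rot: [180.0, 0.0, 95.9]
wrist_force: [0.3, -0.1, -0.2]
opening: 0.0297
grasp_force: 0.0
```

```bash
python3 - <<'E'
from h import *
o=telemetry.get_obs();print(o["q"],o["ee_pos"],o["tcp_rot"],o["opening"],o["wrist_force"])
im,p=cloud("wrist");save(im,"w1.png");np.save("w1.npy",p)
B=R.from_euler("z",CY,degrees=True).as_matrix()
q=((p-C)@B).reshape(-1,3);q=q[np.isfinite(q[:,0])]
b=q[(q[:,0]<-.07)&(q[:,0]>-.12)&(q[:,2]>.05)&(q[:,2]<.075)&(abs(q[:,1])<.05)]
print(len(b),np.percentile(b,[3,50,97],axis=0) if len(b) else "")
E
```

```text
[ 6.62357130e-01 -1.11583106e+01 -1.46165473e+01  8.65083914e+01
 -3.17379022e-03  8.48088714e+01] [0.43895963 0.00505858 0.14099834] [1.79967052e+02 6.18020640e-03 9.58534830e+01] 0.029727154168829255 [ 0.27348551 -0.07851629 -0.15185225]
2600 [[-0.09734126 -0.04710139  0.0577233 ]
 [-0.09162266  0.00068881  0.06085507]
 [-0.0738669   0.04880902  0.06251686]]
```

View pics/w1.png

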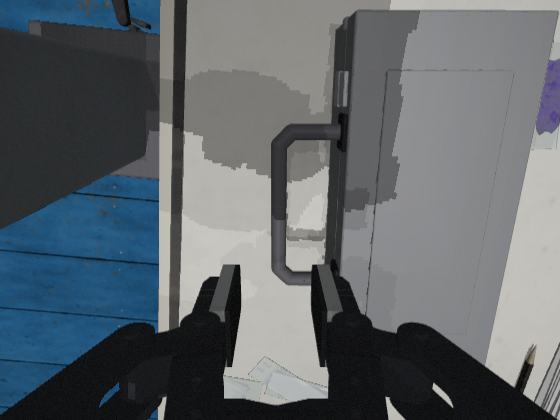

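The bar is at about column 279, rows 125–285, and centred between the fingers, whose inner edges are at columns 240 and 314. The case model holds, so I'll descend and grip.

Request:
play_rows([
  [[0,0,40],[0,0,0],0.65],
  [[0,0,70],[0,0,0],0.65],
  [[0,0,83],[0,0,0],0.65],
  [[0,0,83],[0,0,0],0.65],
  [[0,0,83],[0,0,0],0.65],
  [[0,0,83],[0,0,0],0.9],
  [[0,0,83],[0,0,0],1],
  [[0,0,83],[0,0,0],1],
  [[0,0,83],[0,0,0],1],
  [[0,0,83],[0,0,0],1],
  [[0,0,83],[0,0,0],1],
  [[0,0,83],[0,0,0],1],
], grip_force=30)

```text
time: 3.15
ee_pos: [0.4391, 0.0059, 0.0577]
tcp_rot: [-180.0, -0.0, 95.9]
wrist_force: [-0.0, 0.0, -0.6]
opening: 0.0
grasp_force: 0.0
```

```bash
python3 - <<'E'
from h import *
o=telemetry.get_obs();print(o["ee_pos"],o["tcp_rot"],o["opening"],o["grasp_force"],o["wrist_force"])
B=R.from_euler("z",CY,degrees=True).as_matrix()
l0=(o["ee_pos"]-C)@B;print(l0)
# arc rows
r=np.hypot(.152,.012)
for i,th in enumerate(np.linspace(0,1.70,41)[1:]):
    a=np.arctan2(12,152)+th
    x=.058-r*np.cos(a);z=.045+r*np.sin(a)
    pos=o["ee_pos"]+B@np.array([x+.094,0,z-.057])
    t,w=inc(pos,96,18*th/1.7,o); print(round(th,3),t.tolist(),w.tolist())
E
```

```text
[0.43906584 0.00591465 0.05766963] [-1.79996083e+02 -1.23024608e-03  9.59443943e+01] 1.7515248920083345e-05 0.0 [-0.00871661  0.00666518 -0.56247898]
[-0.09408643 -0.00035257  0.05766963]
0.042 [0.0, 0.6, -6.4] [-0.45, -0.0, -0.06]
0.085 [0.0, 1.6, -12.9] [-0.9, -0.0, -0.06]
0.128 [0.0, 2.8, -19.2] [-1.35, -0.0, -0.06]
0.17 [0.0, 4.2, -25.5] [-1.8, -0.0, -0.06]
0.212 [0.0, 5.9, -31.8] [-2.25, -0.0, -0.06]
0.255 [0.0, 7.9, -38.0] [-2.7, 0.0, -0.06]
0.298 [0.0, 10.2, -44.0] [-3.15, 0.0, -0.06]
0.34 [0.0, 12.7, -50.0] [-3.6, 0.0, -0.06]
0.382 [0.0, 15.5, -55.9] [-4.05, 0.0, -0.06]
0.425 [0.0, 18.5, -61.6] [-4.5, 0.0, -0.06]
0.467 [0.0, 21.7, -67.2] [-4.95, 0.0, -0.06]
0.51 [0.0, 25.2, -72.7] [-5.4, 0.0, -0.06]
0.552 [0.0, 28.9, -78.0] [-5.85, 0.0, -0.06]
0.595 [0.0, 32.8, -83.1] [-6.3, 0.0, -0.06]
0.638 [0.0, 37.0, -88.1] [-6.75, 0.0, -0.06]
0.68 [0.0, 41.3, -92.9] [-7.2, 0.0, -0.06]
0.722 [0.0, 45.9, -97.5] [-7.65, 0.0, -0.06]
0.765 [0.1, 50.7, -101.9] [-8.1, 0.0, -0.06]
0.807 [0.1, 55.6, -106.1] [-8.55, 0.0, -0.06]
0.85 [0.1, 60.7, -110.1] [-9.0, 0.0, -0.06]
0.892 [0.1, 66.0, -113.9] 
[... 221 characters left out ...]
 -129.2] [-11.7, 0.0, -0.06]
1.148 [0.1, 100.5, -131.5] [-12.15, 0.0, -0.06]
1.19 [0.1, 106.6, -133.6] [-12.6, 0.0, -0.06]
1.232 [0.1, 112.9, -135.4] [-13.05, 0.01, -0.06]
1.275 [0.1, 119.2, -136.9] [-13.5, 0.01, -0.06]
1.318 [0.1, 125.5, -138.2] [-13.95, 0.01, -0.06]
1.36 [0.1, 131.9, -139.2] [-14.4, 0.01, -0.06]
1.402 [0.1, 138.4, -139.9] [-14.85, 0.01, -0.06]
1.445 [0.1, 144.8, -140.3] [-15.3, 0.01, -0.06]
1.487 [0.1, 151.3, -140.5] [-15.75, 0.01, -0.06]
1.53 [0.2, 157.8, -140.4] [-16.2, 0.01, -0.06]
1.572 [0.2, 164.2, -140.0] [-16.65, 0.01, -0.06]
1.615 [0.2, 170.7, -139.3] [-17.1, 0.01, -0.06]
1.657 [0.2, 177.1, -138.4] [-17.55, 0.01, -0.06]
1.7 [0.2, 183.5, -137.2] [-18.0, 0.01, -0.06]
```

```bash
python3 - <<'E'
from h import *
im,p=cloud("wrist");save(im,"w2.png")
im2,p2=cloud("side");save(im2,"s2.png")
cv2.imwrite("pics/c2.png",np.hstack([im[120:420,80:480],cv2.resize(im2[170:320,150:350],(400,300))])[...,::-1])
E
```

```text
(no output)
```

View pics/c2.png

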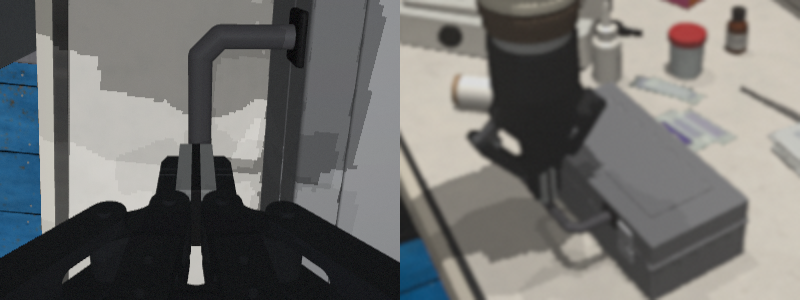

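```bash
python3 - <<'E'
from h import *
o=telemetry.get_obs();print(o["time"],o["opening"],o["grasp_force"],o["wrist_force"],o["ee_pos"])
im,p=cloud("wrist")
B=R.from_euler("z",CY,degrees=True).as_matrix()
q=(p-C)@B*1000
for r in(200,240,258,268,280,295,305,330):
    print(r,[(c,*q[r,c].round(0).astype(int)) if np.isfinite(q[r,c,0]) else (c,) for c in range(258,300,4)])
E
```

```text
3.25 8.132974415583047e-06 0.0 [ 0.88096779  0.30862173 -0.34384475] [0.43906264 0.00588625 0.0576672 ]
200 [(258, np.int64(-104), np.int64(18), np.int64(0)), (262, np.int64(-102), np.int64(18), np.int64(-1)), (266, np.int64(-100), np.int64(18), np.int64(-1)), (270, np.int64(-96), np.int64(36), np.int64(59)), (274, np.int64(-95), np.int64(36), np.int64(62)), (278, np.int64(-93), np.int64(37), np.int64(63)), (282, np.int64(-92), np.int64(36), np.int64(62)), (286, np.int64(-90), np.int64(36), np.int64(61)), (290, np.int64(-88), np.int64(36), np.int64(60)), (294, np.int64(-84), np.int64(18), np.int64(1)), (298, np.int64(-81), np.int64(18), np.int64(-1))]
240 [(258, np.int64(-105), np.int64(-7), np.int64(-1)), (262, np.int64(-102), np.int64(-7), np.int64(0)), (266, np.int64(-100), np.int64(-7), np.int64(-2)), (270, np.int64(-97), np.int64(18), np.int64(60)), (274, np.int64(-95), np.int64(19), np.int64(61)), (278, np.int64(-93), np.int64(19), np.int64(62)), (282, np.int64(-92), np.int64(19), np.int64(62)), (286, np.int64(-90), np.int64(19), np.int64(61)), (290, np.int64(-88), np.int64(18)
[... 2764 characters left out ...]
nt64(-89), np.int64(11), np.int64(99)), (294, np.int64(-88), np.int64(11), np.int64(99)), (298, np.int64(-86), np.int64(7), np.int64(92))]
330 [(258, np.int64(-99), np.int64(12), np.int64(113)), (262, np.int64(-98), np.int64(12), np.int64(113)), (266, np.int64(-97), np.int64(12), np.int64(113)), (270, np.int64(-96), np.int64(6), np.int64(106)), (274, np.int64(-95), np.int64(3), np.int64(101)), (278, np.int64(-93), np.int64(3), np.int64(101)), (282, np.int64(-92), np.int64(9), np.int64(109)), (286, np.int64(-91), np.int64(13), np.int64(114)), (290, np.int64(-90), np.int64(12), np.int64(113)), (294, np.int64(-89), np.int64(12), np.int64(114)), (298, np.int64(-88), np.int64(12), np.int64(113))]
```

```bash
python3 - <<'E'
from h import *
o=telemetry.get_obs();A=Rt(o)
im,p=cloud("wrist")
t=(p-o["ee_pos"])@A*1000
for c in(272,276,264,286): print(c,[(r,*t[r,c].round(1)) for r in range(256,276,1)])
p=np.load("w1.npy")
from scipy.spatial.transform import Rotation as R
A1=R.from_euler("xyz",[179.967,.0062,95.853],degrees=True).as_matrix()
t=(p-np.array([.43896,.00506,.141]))@A1*1000
f=t.reshape(-1,3);f=f[np.isfinite(f[:,0])];f=f[(abs(f[:,0])<20)&(f[:,2]<45)&(f[:,2]>-60)]
for s in(-1,1):
    g=f[f[:,1]*s>0];print(s,len(g),np.percentile(g[:,2],[50,90,97,99.5]),g[g[:,2]>5].mean(0))
E
```

```text
272 [(256, np.float64(11.7), np.float64(-1.7), np.float64(-3.2)), (257, np.float64(11.1), np.float64(-1.7), np.float64(-3.1)), (258, np.float64(10.6), np.float64(-1.7), np.float64(-3.0)), (259, np.float64(9.9), np.float64(-1.7), np.float64(-2.4)), (260, np.float64(9.7), np.float64(-1.7), np.float64(-3.1)), (261, np.float64(9.2), np.float64(-1.7), np.float64(-3.1)), (262, np.float64(8.7), np.float64(-1.7), np.float64(-3.0)), (263, np.float64(8.5), np.float64(-1.7), np.float64(-3.4)), (264, np.float64(11.8), np.float64(-1.6), np.float64(-11.1)), (265, np.float64(11.6), np.float64(-1.6), np.float64(-11.7)), (266, np.float64(11.2), np.float64(-1.6), np.float64(-11.8)), (267, np.float64(11.6), np.float64(-1.6), np.float64(-13.5)), (268, np.float64(11.3), np.float64(-1.6), np.float64(-13.8)), (269, np.float64(11.7), np.float64(-1.6), np.float64(-15.3)), (270, np.float64(11.6), np.float64(-1.6), np.float64(-16.0)), (271, np.float64(12.0), np.float64(-1.5), np.float64(-17.6)), (272, np.float64(11.9), np.float64(-1.5), np.float64(-18.3)), (273, np.float64(11.8), np.float64(-1.5), np.float64(-
[... 3323 characters left out ...]
loat64(11.6), np.float64(4.0), np.float64(-14.4)), (269, np.float64(12.1), np.float64(3.9), np.float64(-16.2)), (270, np.float64(11.9), np.float64(3.9), np.float64(-16.7)), (271, np.float64(11.4), np.float64(3.9), np.float64(-16.6)), (272, np.float64(11.3), np.float64(3.9), np.float64(-17.2)), (273, np.float64(12.1), np.float64(3.8), np.float64(-19.5)), (274, np.float64(11.8), np.float64(3.8), np.float64(-19.9)), (275, np.float64(12.4), np.float64(3.8), np.float64(-21.6))]
-1 4892 [-46.5187412  -20.65610885 -14.05568006  -9.82202276] [nan nan nan]
1 4897 [-46.79537114 -20.59422068 -13.99348344  -9.63524607] [nan nan nan]<stdin>:12: RuntimeWarning: Mean of empty slice.
  ret = um.true_divide(
```

The depth shows the fingertips about 10 mm behind the reported TCP, not 19 mm ahead of it. The fingers therefore closed just above the bar. I'll treat the true grasp point as 29 mm behind the reported TCP, reopen, go down 29 mm more and close.

Request:
play_rows([
  [[0,0,0],[0,0,0],0.65],
  [[0,0,0],[0,0,0],0.65],
  [[0,0,0],[0,0,0],0.65],
  [[0,0,0],[0,0,0],0.65],
  [[0,0,0],[0,0,0],0.65],
  [[0,0,10],[0,0,0],0.65],
  [[0,0,20],[0,0,0],0.65],
  [[0,0,29],[0,0,0],0.65],
  [[0,0,29],[0,0,0],0.65],
  [[0,0,29],[0,0,0],0.9],
  [[0,0,29],[0,0,0],1],
  [[0,0,29],[0,0,0],1],
  [[0,0,29],[0,0,0],1],
  [[0,0,29],[0,0,0],1],
  [[0,0,29],[0,0,0],1],
], grip_force=30)

```text
time: 4.85
ee_pos: [0.4408, 0.0061, 0.0296]
tcp_rot: [179.8, -0.0, 96.0]
wrist_force: [6.2, 1.1, -1.6]
opening: 0.0092
grasp_force: 30.3
```

```bash
cat >> h.py <<'E'
OFF=.029
def inc(pos,yaw,tilt=0,o=None):
    "as before, but pos is the true grasp point, OFF behind the reported TCP"
    o=o or telemetry.get_obs(); A=Rt(o)
    B=R.from_euler("z",CY,degrees=True).as_matrix()@R.from_euler("y",-tilt,degrees=True).as_matrix()@R.from_euler("z",yaw-CY,degrees=True).as_matrix()@np.diag([1.,-1,-1])
    return (A.T@(np.array(pos)+OFF*B[:,2]-o["ee_pos"])*1000).round(1), R.from_matrix(A.T@B).as_rotvec(degrees=True).round(2)
def grasp(o): return (np.array(o["ee_pos"])-OFF*Rt(o)[:,2]-C)@R.from_euler("z",CY,degrees=True).as_matrix()
E
python3 - <<'E'
from h import *
o=telemetry.get_obs();print(o["ee_pos"],o["tcp_rot"],o["opening"],o["grasp_force"],o["wrist_force"],grasp(o))
B=R.from_euler("z",CY,degrees=True).as_matrix();g=C+B@grasp(o)
r=np.hypot(.152,.012)
for i,th in enumerate(np.linspace(0,1.70,35)[1:]):
    a=np.arctan2(12,152)+th
    x=.058-r*np.cos(a);z=.045+r*np.sin(a)
    t,w=inc(g+B@np.array([x+.094,0,z-.057]),95.94,18*th/1.7,o); print(round(th,3),t.tolist(),w.tolist())
E
```

```text
[0.44075508 0.00607863 0.0296211 ] [ 1.79792424e+02 -5.73750555e-04  9.59503285e+01] 0.009230928885931236 30.347424745559692 [ 6.1567774   1.12173598 -1.64582677] [-0.09249436 -0.00036627  0.05862091]
0.05 [0.0, 1.0, -7.6] [-0.32, -0.0, 0.01]
0.1 [0.0, 2.4, -15.1] [-0.85, 0.0, 0.01]
0.15 [0.0, 4.3, -22.6] [-1.38, 0.0, 0.01]
0.2 [0.0, 6.5, -30.0] [-1.91, 0.0, 0.01]
0.25 [0.0, 9.1, -37.2] [-2.44, 0.0, 0.01]
0.3 [0.0, 12.0, -44.4] [-2.97, 0.0, 0.01]
0.35 [0.0, 15.3, -51.4] [-3.5, 0.0, 0.01]
0.4 [0.0, 18.9, -58.3] [-4.03, 0.0, 0.01]
0.45 [0.0, 22.9, -64.9] [-4.56, 0.0, 0.01]
0.5 [0.0, 27.2, -71.4] [-5.09, 0.0, 0.01]
0.55 [0.0, 31.8, -77.7] [-5.62, 0.0, 0.01]
0.6 [0.0, 36.7, -83.8] [-6.15, 0.01, 0.01]
0.65 [0.0, 42.0, -89.6] [-6.67, 0.01, 0.01]
0.7 [0.0, 47.5, -95.2] [-7.2, 0.01, 0.01]
0.75 [0.0, 53.2, -100.5] [-7.73, 0.01, 0.01]
0.8 [0.1, 59.3, -105.5] [-8.26, 0.01, 0.01]
0.85 [0.1, 65.5, -110.2] [-8.79, 0.01, 0.01]
0.9 [0.1, 72.0, -114.7] [-9.32, 0.01, 0.01]
0.95 [0.1, 78.7, -118.8] [-9.85, 0.01, 0.01]
1.0 [0.1, 85.6, -122.6] [-10.38, 0.01, 0.01]
1.05 [0.1, 92.7, -126.0] [-10.91, 0.01, 0.01]
1.1 [0.1, 100.0, -129.1] [-11.44, 0.01, 0.01]
1.15 [0.1, 107.4, -131.9] [-11.97, 0.01, 0.01]
1.2 [0.1, 114.9, -134.3] [-12.5, 0.01, 0.01]
1.25 [0.1, 122.5, -136.4] [-13.03, 0.01, 0.01]
1.3 [0.1, 130.2, -138.0] [-13.56, 0.01, 0.01]
1.35 [0.1, 138.0, -139.3] [-14.09, 0.01, 0.01]
1.4 [0.1, 145.8, -140.3] [-14.62, 0.01, 0.01]
1.45 [0.1, 153.7, -140.8] [-15.15, 0.01, 0.01]
1.5 [0.1, 161.6, -141.0] [-15.67, 0.01, 0.01]
1.55 [0.1, 169.4, -140.8] [-16.2, 0.02, 0.01]
1.6 [0.2, 177.3, -140.2] [-16.73, 0.02, 0.01]
1.65 [0.2, 185.1, -139.2] [-17.26, 0.02, 0.01]
1.7 [0.2, 192.8, -137.9] [-17.79, 0.02, 0.01]
```

The bar is gripped with an opening of 9 mm. The arm was pulled about 1.6 mm along +x, so I'm adding that to the first half of the lift.

Request:
play_rows([
  [[0,2.6,-7],[-0.5,0,0],1],
  [[0,4,-14.5],[-0.9,0,0],1],
  [[0,5.9,-22],[-1.4,0,0],1],
  [[0,8.1,-29.4],[-1.9,0,0],1],
  [[0,10.7,-36.6],[-2.4,0,0],1],
  [[0,13.6,-43.8],[-3,0,0],1],
  [[0,16.9,-50.8],[-3.5,0,0],1],
  [[0,20.5,-57.7],[-4,0,0],1],
  [[0,24.5,-64.3],[-4.6,0,0],1],
  [[0,28.8,-70.8],[-5.1,0,0],1],
  [[0,33.4,-77.1],[-5.6,0,0],1],
  [[0,38.3,-83.2],[-6.1,0,0],1],
  [[0,43.6,-89],[-6.7,0,0],1],
  [[0,49.1,-94.6],[-7.2,0,0],1],
  [[0,49.1,-94.6],[-7.2,0,0],1],
  [[0,49.1,-94.6],[-7.2,0,0],1],
])

```text
time: 6.45
ee_pos: [0.4863, 0.0107, 0.1256]
tcp_rot: [172.9, 0.0, 95.9]
wrist_force: [-21.2, -2.2, 19.0]
opening: 0.0087
grasp_force: 31.1
```

```bash
cat > arc.py <<'E'
from h import *
import sys
o=telemetry.get_obs();print(o["ee_pos"],o["tcp_rot"],o["opening"],o["grasp_force"],o["wrist_force"],o["torque"])
B=R.from_euler("z",CY,degrees=True).as_matrix();gl=grasp(o);g=C+B@gl
r=np.hypot(.152,.012)
hx,hz=.0595,.046
rel=np.array([hx-gl[0],gl[2]-hz]);rr=np.hypot(*rel);a0=np.arctan2(rel[1],rel[0]);th0=a0-np.arctan2(12,152)
print("local",gl,"radius",rr,"theta",th0)
t0=18*.7/1.7
for th in np.arange(th0+.05,1.76,.05):
    a=np.arctan2(12,152)+th
    P=C+B@np.array([hx-rr*np.cos(a),gl[1],hz+rr*np.sin(a)])
    t,w=inc(P,95.94,18*th/1.7,o); print(round(th,3),t.tolist(),w.tolist())
E
python3 arc.py
```

```text
[0.4862818  0.01066848 0.12562533] [1.72867530e+02 2.72121588e-02 9.59255932e+01] 0.008677099872776864 31.12517148256302 [-21.21892482  -2.16203187  19.02763326] [-0.48724087  3.95144886 -0.09833971]
local [-0.05023294 -0.00054185  0.15440091] radius 0.1542468037045217 theta 0.7005078074114746
0.751 [0.0, 6.6, -4.6] [-0.81, 0.04, -0.01]
0.801 [0.0, 13.3, -8.9] [-1.34, 0.04, -0.01]
0.851 [0.0, 20.1, -12.9] [-1.87, 0.04, -0.01]
0.901 [0.0, 27.2, -16.6] [-2.4, 0.04, -0.01]
0.951 [0.0, 34.4, -19.9] [-2.93, 0.04, -0.01]
1.001 [0.1, 41.8, -22.8] [-3.46, 0.04, -0.01]
1.051 [0.1, 49.4, -25.4] [-3.99, 0.04, -0.01]
1.101 [0.1, 57.0, -27.7] [-4.52, 0.04, -0.01]
1.151 [0.1, 64.8, -29.6] [-5.05, 0.04, -0.01]
1.201 [0.1, 72.6, -31.1] [-5.58, 0.04, -0.01]
1.251 [0.1, 80.5, -32.2] [-6.11, 0.04, -0.01]
1.301 [0.1, 88.4, -32.9] [-6.64, 0.04, -0.01]
1.351 [0.1, 96.4, -33.3] [-7.17, 0.04, -0.01]
1.401 [0.1, 104.4, -33.2] [-7.7, 0.04, -0.01]
1.451 [0.1, 112.4, -32.8] [-8.23, 0.05, -0.01]
1.501 [0.1, 120.3, -32.0] [-8.76, 0.05, -0.01]
1.551 [0.2, 128.2, -30.9] [-9.28, 0.05, -0.01]
1.601 [0.2, 136.0, -29.3] [-9.81, 0.05, -0.01]
1.651 [0.2, 143.7, -27.4] [-10.34, 0.05, -0.01]
1.701 [0.2, 151.3, -25.1] [-10.87, 0.05, -0.01]
1.751 [0.2, 158.8, -22.5] [-11.4, 0.05, -0.01]
```

Request:
play_rows([
  [[0,0,-3],[0,0,0],1],
  [[0,5,-7.2],[-0.8,0,0],1],
  [[0,11.8,-11.5],[-1.3,0,0],1],
  [[0,18.6,-15.5],[-1.9,0,0],1],
  [[0,25.8,-19.2],[-2.4,0,0],1],
  [[0,33,-22.5],[-2.9,0,0],1],
  [[0,40.5,-25.4],[-3.5,0,0],1],
  [[0,48.2,-28],[-4,0,0],1],
  [[0,56,-30.2],[-4.5,0,0],1],
  [[0,63.8,-32],[-5,0,0],1],
  [[0,71.6,-33.5],[-5.6,0,0],1],
  [[0,79.5,-34.5],[-6.1,0,0],1],
  [[0,79.5,-34.5],[-6.1,0,0],1],
])

```text
time: 7.75
ee_pos: [0.5631, 0.0187, 0.1679]
tcp_rot: [166.6, 0.0, 95.9]
wrist_force: [-1.2, -4.5, 4.0]
opening: 0.0088
grasp_force: 31.0
```

```bash
python3 arc.py
```

```text
[0.56307583 0.01872718 0.16789876] [1.66613848e+02 1.18430071e-02 9.59432570e+01] 0.008800750313839749 30.98979949951172 [-1.16458887 -4.45229891  4.04661079] [-0.80547267  0.407256   -0.17952628]
local [ 0.02386964 -0.00056032  0.19611088] radius 0.15428156154214645 theta 1.2589648144856367
1.309 [0.0, 8.0, 0.2] [-0.47, 0.03, 0.01]
1.359 [0.0, 15.9, 0.8] [-1.0, 0.03, 0.01]
1.409 [0.0, 23.8, 1.7] [-1.53, 0.03, 0.01]
1.459 [0.0, 31.7, 3.1] [-2.06, 0.03, 0.01]
1.509 [0.1, 39.5, 4.8] [-2.59, 0.03, 0.01]
1.559 [0.1, 47.2, 6.9] [-3.12, 0.03, 0.01]
1.609 [0.1, 54.7, 9.3] [-3.65, 0.03, 0.01]
1.659 [0.1, 62.2, 12.1] [-4.18, 0.03, 0.01]
1.709 [0.1, 69.5, 15.3] [-4.71, 0.03, 0.01]
1.759 [0.1, 76.6, 18.8] [-5.24, 0.03, 0.01]
```

Request:
play_rows([
  [[0,8,0],[-0.5,0,0],1],
  [[0,15.9,0.6],[-1,0,0],1],
  [[0,23.8,1.5],[-1.5,0,0],1],
  [[0,31.7,2.8],[-2,0,0],1],
  [[0,39.5,4.5],[-2.6,0,0],1],
  [[0,47.2,6.6],[-3.1,0,0],1],
  [[0,54.7,9],[-3.6,0,0],1],
  [[0,62.2,11.8],[-4.2,0,0],1],
  [[0,68,14.5],[-4.6,0,0],1],
  [[0,71,16],[-4.8,0,0],1],
  [[0,71,16],[-4.8,0,0],1],
  [[0,71,16],[-4.8,0,0],1],
])

```text
time: 8.95
ee_pos: [0.6343, 0.0263, 0.1683]
tcp_rot: [161.9, -0.0, 95.9]
wrist_force: [-3.7, -2.2, 2.7]
opening: 0.0088
grasp_force: 31.1
```

```bash
python3 arc.py; python3 - <<'E'
from h import *
im,p=cloud("side");save(im,"s3.png")
E
```

```text
[0.63432165 0.02631241 0.16834751] [ 1.61909479e+02 -8.33927293e-03  9.59494858e+01] 0.008794446696975131 31.1439710855484 [-3.66700228 -2.15715112  2.70113104] [-0.49128459  0.94068281 -0.12808157]
local [ 0.09322684 -0.00047242  0.19591396] radius 0.15366097430136366 theta 1.7133026609536277
```

View pics/s3.png

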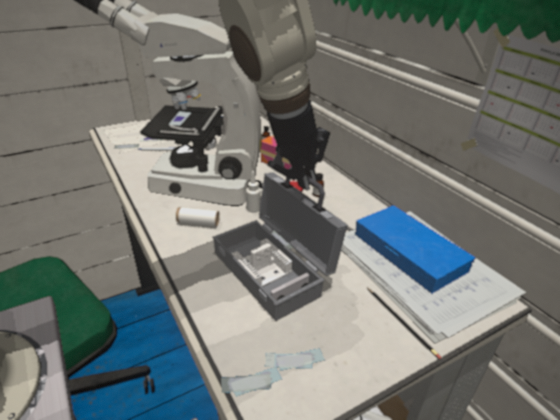

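The lid is back on its stop. The insert lies around (263,262) and the plate around (293,287). I'll release the bar, retreat and measure the insert.

Request:
play_rows([
  [[0,0,0],[0,0,0],0.6],
  [[0,0,0],[0,0,0],0.55],
  [[0,0,0],[0,0,0],0.55],
  [[0,0,0],[0,0,0],0.55],
  [[0,0,0],[0,0,0],0.55],
  [[0,0,-15],[0,0,0],0.55],
  [[0,0,-30],[0,0,0],0.55],
  [[0,0,-45],[0,0,0],0.55],
  [[0,0,-55],[0,0,0],0.55],
  [[0,-30,-55],[0,0,0],0.55],
  [[0,-70,-50],[0,0,0],0.55],
  [[0,-110,-40],[0,0,0],0.55],
  [[0,-130,-35],[0,0,0],0.55],
  [[0,-130,-35],[0,0,0],0.55],
  [[0,-130,-35],[0,0,0],0.55],
])

```text
time: 10.5
ee_pos: [0.5015, 0.0123, 0.1626]
tcp_rot: [161.8, 0.0, 95.9]
wrist_force: [0.3, -0.1, 1.0]
opening: 0.0383
grasp_force: 0.0
```

```bash
python3 - <<'E'
from h import *
o=telemetry.get_obs();print(o["ee_pos"],o["q"],grasp(o),o["opening"],o["wrist_force"])
B=R.from_euler("z",CY,degrees=True).as_matrix()
im,p=cloud("side");L=((p-C)@B)*1000;np.save("s4.npy",L);save(im,"s4.png")
q=L.reshape(-1,3);col=im.reshape(-1,3).astype(int)
m=np.isfinite(q[:,0])&(abs(q[:,0])<47)&(abs(q[:,1])<108)&(q[:,2]>6)&(q[:,2]<75)
q=q[m];b=col[m].sum(1)
br=q[b>330];print("bright",len(br))
for lo,hi in((8,20),(28,38),(38,65)):
    s=br[(br[:,2]>lo)&(br[:,2]<hi)]
    if len(s): print(lo,len(s),np.percentile(s,[2,50,98],axis=0).round(1).tolist())
lid=L.reshape(-1,3);lid=lid[(lid[:,2]>60)&(lid[:,2]<150)&(abs(lid[:,1])<100)&(lid[:,0]>50)&(lid[:,0]<120)]
print(len(lid)); A=np.polyfit(lid[:,2],lid[:,0],1);print("lid x vs z",A)
h,e=np.histogram(br[br[:,2]>40][:,1],bins=np.arange(-110,111,5));print(list(zip(e.tolist(),h.tolist())))
print(inc(case(-.0,0,.17),186,0))
E
```

```text
[0.50145718 0.01232528 0.16260791] [  0.40922769 -21.45725677 -22.6054171   70.69572118   1.71822735
  84.7438259 ] [-0.04044107 -0.00048416  0.19015164] 0.038275360768688566 [ 0.25319895 -0.07059007  1.01291654]
bright 1713
8 467 [[-23.6, -84.7, 8.1], [8.2, -7.5, 9.8], [37.9, 54.5, 19.4]]
28 553 [[-41.7, -84.4, 28.7], [-1.4, 8.7, 33.7], [43.2, 58.2, 37.5]]
38 453 [[-37.9, -107.3, 38.3], [-2.0, 8.2, 43.4], [38.9, 18.7, 61.0]]
2139
lid x vs z [ 0.15164773 73.61405615]
[(-110, 24), (-105, 0), (-100, 0), (-95, 0), (-90, 26), (-85, 87), (-80, 40), (-75, 0), (-70, 0), (-65, 0), (-60, 0), (-55, 0), (-50, 0), (-45, 0), (-40, 0), (-35, 0), (-30, 0), (-25, 0), (-20, 0), (-15, 0), (-10, 0), (-5, 0), (0, 0), (5, 102), (10, 89), (15, 36), (20, 2), (25, 0), (30, 0), (35, 0), (40, 0), (45, 0), (50, 0), (55, 0), (60, 0), (65, 0), (70, 0), (75, 0), (80, 0), (85, 0), (90, 0), (95, 0), (100, 0), (105, 0)]
(array([ 0.5, 22.6, 30.3]), array([ 14.3 ,  14.33, -89.22]))
```

```bash
python3 - <<'E'
import cv2
im=cv2.imread("pics/s4.png");cv2.imwrite("pics/s4c.png",cv2.resize(im[160:320,190:360],None,fx=3.5,fy=3.5,interpolation=cv2.INTER_CUBIC))
E
```

```text
(no output)
```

View pics/s4c.png

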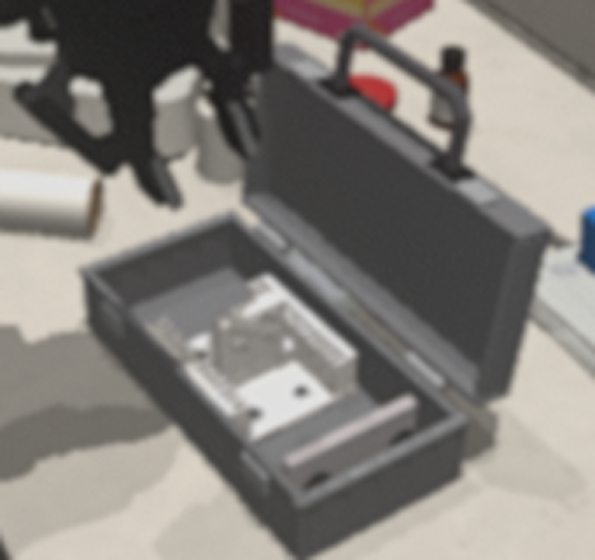

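The insert sits with its fin at about local y = +12 mm (crop around (250,335)), and the plate is at the right at about local y = −80 mm. I'll move above the fin with the jaws along the case length.

```bash
python3 - <<'E'
from h import *
print(inc(case(-.025,.012,.15),186,0)); print(inc(case(.0,.012,.115),186,0))
E
```

```text
(array([12.5, -7.4, 41.5]), array([ 14.3 ,  14.33, -89.22]))
(array([12.5,  5.4, 82.5]), array([ 14.3 ,  14.33, -89.22]))
```

Request:
play_rows([
  [[12,-7,41],[14.3,14.3,-89.2],0.55],
  [[12,-7,41],[14.3,14.3,-89.2],0.55],
  [[12,-7,41],[14.3,14.3,-89.2],0.55],
  [[12,-7,41],[14.3,14.3,-89.2],0.55],
  [[12,-7,41],[14.3,14.3,-89.2],0.55],
  [[12,-7,41],[14.3,14.3,-89.2],0.55],
  [[12,-7,41],[14.3,14.3,-89.2],0.55],
  [[12,-7,41],[14.3,14.3,-89.2],0.55],
  [[12,-7,41],[14.3,14.3,-89.2],0.55],
  [[12,-7,41],[14.3,14.3,-89.2],0.55],
  [[12,-7,41],[14.3,14.3,-89.2],0.55],
  [[12,-7,41],[14.3,14.3,-89.2],0.55],
  [[12,-7,41],[14.3,14.3,-89.2],0.55],
  [[12.5,6,82],[14.3,14.3,-89.2],0.55],
  [[12.5,6,82],[14.3,14.3,-89.2],0.55],
  [[12.5,6,82],[14.3,14.3,-89.2],0.55],
  [[12.5,6,82],[14.3,14.3,-89.2],0.55],
])

```text
time: 12.25
ee_pos: [0.5305, 0.0279, 0.0862]
tcp_rot: [-180.0, -0.1, -174.1]
wrist_force: [-0.6, -0.8, 0.1]
opening: 0.0385
grasp_force: 0.0
```

```bash
python3 - <<'E'
from h import *
o=telemetry.get_obs();print(o["ee_pos"],o["tcp_rot"],o["q"],grasp(o),o["opening"],o["wrist_force"])
B=R.from_euler("z",CY,degrees=True).as_matrix()
im,p=cloud("wrist");L=((p-C)@B)*1000;save(im,"w5.png");np.save("w5.npy",L)
q=L.reshape(-1,3);s=q[(q[:,2]>40)&(q[:,2]<68)&(abs(q[:,0])<30)&(abs(q[:,1])<40)]
print(len(s),np.percentile(s,[1,5,50,95,99],axis=0).round(1).tolist() if len(s) else "")
E
```

```text
[0.53051865 0.02785844 0.0861861 ] [-1.79999807e+02 -5.53089153e-02 -1.74097565e+02] [ 3.00757712e+00  2.02329016e+00 -8.33300674e+00  7.96989317e+01
 -2.98576247e-03 -2.89485694e+00] [-0.00081287  0.01191164  0.11518609] 0.03852318580521046 [-0.61018265 -0.82917658  0.10495949]
2126 [[-21.6, 8.9, 41.8], [-21.3, 9.6, 48.4], [-4.0, 15.2, 59.0], [18.1, 21.1, 60.4], [20.7, 21.9, 60.8]]
```

View pics/w5.png

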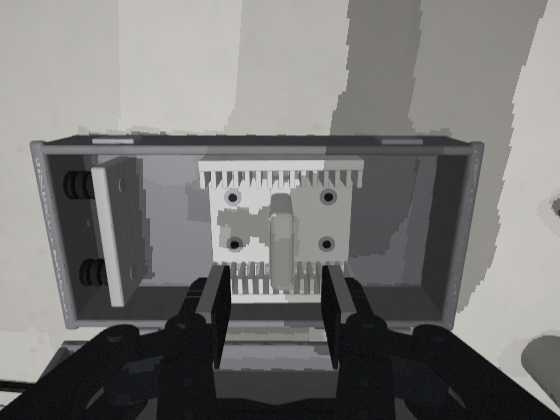

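The fin is at column 282 and the fingers' centre is at about column 277, which matches the 3 mm offset to local y = 15 mm in the depth. I'll shift +3 mm, descend 65 mm and grip.

Request:
play_rows([
  [[-1,3,0],[0,0,0],0.55],
  [[-1,3,15],[0,0,0],0.55],
  [[-1,3,30],[0,0,0],0.55],
  [[-1,3,45],[0,0,0],0.55],
  [[-1,3,56],[0,0,0],0.55],
  [[-1,3,64],[0,0,0],0.55],
  [[-1,3,64],[0,0,0],0.55],
  [[-1,3,64],[0,0,0],0.75],
  [[-1,3,64],[0,0,0],0.9],
  [[-1,3,64],[0,0,0],1],
  [[-1,3,64],[0,0,0],1],
  [[-1,3,64],[0,0,0],1],
  [[-1,3,64],[0,0,0],1],
  [[-1,3,64],[0,0,0],1],
], grip_force=40)

```text
time: 13.7
ee_pos: [0.5315, 0.0311, 0.0218]
tcp_rot: [-180.0, -0.0, -174.0]
wrist_force: [0.3, -0.5, 5.7]
opening: 0.0118
grasp_force: 40.0
```

```bash
python3 - <<'E'
from h import *
o=telemetry.get_obs();print(o["ee_pos"],o["tcp_rot"],grasp(o),o["opening"],o["grasp_force"],o["wrist_force"],o["torque"])
E
```

```text
[0.53153555 0.03105038 0.02177864] [-1.79990350e+02 -4.21346315e-02 -1.74032578e+02] [0.00052545 0.01498461 0.05077863] 0.011751572618873989 40.02951443195343 [ 0.3079336  -0.51588234  5.67479724] [-0.07235948  0.04578823 -0.03977217]
```

Request:
play_rows([
  [[0,-3,-0.5],[0,0,0],1],
  [[0,-8,-0.5],[0,0,0],1],
  [[0,-13,-0.5],[0,0,0],1],
  [[0,-18,-0.5],[0,0,0],1],
  [[0,-23,-0.5],[0,0,0],1],
  [[0,-28,-0.5],[0,0,0],1],
  [[0,-33,-0.5],[0,0,0],1],
  [[0,-38,-0.5],[0,0,0],1],
  [[0,-42,-0.5],[0,0,0],1],
  [[0,-45,-0.5],[0,0,0],1],
  [[0,-45,-0.5],[0,0,0],1],
  [[0,-45,-0.5],[0,0,0],1],
])

```text
time: 14.9
ee_pos: [0.5359, -0.0145, 0.0217]
tcp_rot: [-180.0, -0.1, -174.1]
wrist_force: [-0.4, 1.7, 5.1]
opening: 0.0117
grasp_force: 40.1
```

Request:
play_rows([
  [[0,-2,0],[0,0,0],1],
  [[0,-4,0],[0,0,0],1],
  [[0,-6,0],[0,0,0],1],
  [[0,-8,0],[0,0,0],1],
  [[0,-8,0],[0,0,0],1],
  [[0,-8,0],[0,0,0],1],
])

```text
time: 15.5
ee_pos: [0.5367, -0.0215, 0.0218]
tcp_rot: [179.9, -0.1, -174.0]
wrist_force: [-0.1, 7.2, 4.9]
opening: 0.0118
grasp_force: 40.2
```

```bash
cat > st.py <<'E'
from h import *
o=telemetry.get_obs();B=R.from_euler("z",CY,degrees=True).as_matrix()
print(o["time"],o["tcp_rot"],grasp(o),o["opening"],o["grasp_force"],"case force",o["wrist_force"]@B,o["torque"])
im,p=cloud("wrist");L=((p-C)@B)*1000;save(im,"w%d.png"%(o["time"]*100))
q=L.reshape(-1,3);q=q[(abs(q[:,0])<38)&(q[:,1]<-70)&(q[:,1]>-104)&(q[:,2]>20)&(q[:,2]<46)]
print("plate",len(q),np.percentile(q[q[:,2]>38][:,1],[2,10,50,90,98]).round(1))
s=L.reshape(-1,3);s=s[(abs(s[:,0])<46)&(abs(s[:,0])>29)&(s[:,1]>-95)&(s[:,1]<70)&(s[:,2]>28)&(s[:,2]<38)]
print("rails y",np.percentile(s[:,1],[1,3,97,99]).round(1),"z",np.median(s[:,2]))
E
python3 st.py
```

```text
15.5 [ 1.79941523e+02 -9.10115338e-02 -1.74032456e+02] [ 0.00016915 -0.03787656  0.05078268] 0.011757169511790056 40.214760303497314 case force [0.64236945 7.16500944 4.93677632] [ 1.22078072  0.07263167 -0.08098907]
plate 6024 [-89.7 -88.9 -85.4 -82.4 -82. ]
rails y [-84.9 -82.    5.1   6.6] z 33.99121767951734
```

```bash
python3 - <<'E'
import numpy as np
L=np.load("w5.npy");q=L.reshape(-1,3);q=q[(abs(q[:,0])<38)&(q[:,1]<-70)&(q[:,1]>-104)&(q[:,2]>20)&(q[:,2]<46)]
print(np.percentile(q[q[:,2]>38][:,1],[2,10,50,90,98]).round(1))
s=L.reshape(-1,3);s=s[(abs(s[:,0])<46)&(abs(s[:,0])>29)&(s[:,1]>-70)&(s[:,1]<75)&(s[:,2]>28)&(s[:,2]<38)]
print(np.percentile(s[:,1],[1,3,97,99]).round(1))
E
```

```text
[-84.8 -83.8 -80.2 -77.3 -76.9]
[-28.5 -26.8  57.2  58.9]
```

Request:
play_rows([
  [[0,-1,-0.5],[0,0,0],1],
  [[0,-2,-1],[0,0,0],1],
  [[0,-2,-1],[0,0,0],1],
  [[0,-2,-1],[0,0,0],1],
])

```text
time: 15.95
ee_pos: [0.5367, -0.0235, 0.0219]
tcp_rot: [179.9, -0.1, -174.0]
wrist_force: [1.4, 5.3, -1.2]
opening: 0.0116
grasp_force: 39.4
```

```bash
python3 st.py
```

```text
15.95 [ 1.79935618e+02 -1.41342389e-01 -1.74031639e+02] [-4.19142529e-05 -3.98683348e-02  5.08902441e-02] 0.01163864010260468 39.371784925460815 case force [ 1.98627709  5.0774229  -1.16334339] [ 1.17070092 -0.45104479 -0.11539171]
plate 5801 [-91.6 -90.8 -87.4 -84.3 -84. ]
rails y [-86.7 -83.9   3.1   4.5] z 34.077322962285784
```

Request:
play_rows([
  [[0,-1,0.6],[0,0,0],1],
  [[0,-2,0.6],[0,0,0],1],
  [[0,-2.7,0.6],[0,0,0],1],
  [[0,-2.7,0.6],[0,0,0],1],
  [[0,-2.7,0.6],[0,0,0],1],
  [[0,-2.7,0.6],[0,0,0],1],
  [[0,-2.7,0.6],[0,0,0],1],
  [[0,-2.7,0.6],[0,0,0],1],
  [[0,-2.7,0.6],[0,0,0],1],
  [[0,-2.7,0.6],[0,0,0],1],
  [[0,-2.7,0.6],[0,0,0],1],
  [[0,-2.7,0.6],[0,0,0],1],
  [[0,-2.7,0.6],[0,0,0],1],
  [[0,-2.7,0.6],[0,0,0],1],
  [[0,-2.7,0.6],[0,0,0],1],
])

```text
time: 17.5
ee_pos: [0.5369, -0.0258, 0.0218]
tcp_rot: [179.9, -0.1, -174.0]
wrist_force: [0.3, 8.5, 4.4]
opening: 0.0116
grasp_force: 40.0
```

```bash
python3 st.py; python3 - <<'E'
from h import *
im,p=cloud("wrist");im2,p2=cloud("side")
L=((p2-C)@R.from_euler("z",CY,degrees=True).as_matrix())*1000
q=L.reshape(-1,3);q=q[(q[:,2]>65)&(q[:,2]<150)&(abs(q[:,1])<100)&(q[:,0]>50)&(q[:,0]<120)];print("lid",np.polyfit(q[:,2],q[:,0],1))
cv2.imwrite("pics/f.png",np.hstack([im[120:420,80:480],cv2.resize(im2[150:320,160:387],(400,300))])[...,::-1])
E
```

```text
17.5 [ 1.79898673e+02 -1.25203601e-01 -1.74016941e+02] [-3.68814129e-05 -4.22089658e-02  5.08080859e-02] 0.0115859541478266 39.982654452323914 case force [1.22281795 8.45112437 4.38407999] [ 1.55656665  0.01883761 -0.14680223]
plate 5709 [-93.9 -93.1 -89.7 -86.7 -86.3]
rails y [-89.2 -86.2   0.8   2.3] z 34.028939637319056
lid [ 0.14814053 73.83873776]
```

View pics/f.png

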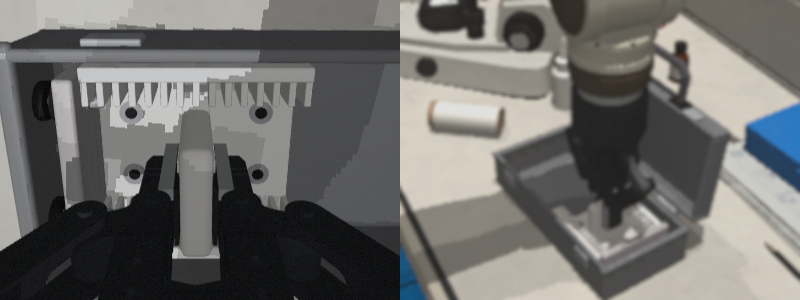

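The insert is flat, with its rail tops at 34 mm. The plate has moved 9.5 mm (−80.2 to −89.7) at about 8 N, and the fin is clamped between the pads. The lid is still open. I'll hold for another 1.2 s and hand in.

Request:
play_rows([
  [[0,0,0],[0,0,0],1],
  [[0,0,0],[0,0,0],1],
  [[0,0,0],[0,0,0],1],
  [[0,0,0],[0,0,0],1],
  [[0,0,0],[0,0,0],1],
  [[0,0,0],[0,0,0],1],
  [[0,0,0],[0,0,0],1],
  [[0,0,0],[0,0,0],1],
  [[0,0,0],[0,0,0],1],
  [[0,0,0],[0,0,0],1],
  [[0,0,0],[0,0,0],1],
  [[0,0,0],[0,0,0],1],
])

```text
time: 18.85
ee_pos: [0.5369, -0.0258, 0.0218]
tcp_rot: [179.9, -0.1, -174.0]
wrist_force: [-0.4, 8.2, 4.1]
opening: 0.0111
grasp_force: 40.0
```

```bash
python3 st.py && python3 -c "
from h import *
print(workorder.job_done())"
```

```text
18.85 [ 1.79896446e+02 -1.23262860e-01 -1.74014567e+02] [-1.08883623e-05 -4.21785949e-02  5.08062025e-02] 0.01112614664554799 39.982600808143616 case force [0.50732159 8.18276424 4.1340303 ] [ 1.45802265 -0.03640293 -0.10047688]
plate 5705 [-93.9 -93.1 -89.7 -86.6 -86.3]
rails y [-89.3 -86.2   0.9   2.3] z 34.01952832688165
the job is handed in; nothing more can be done
None
```

I handed the job in at about 19 s: the lid is open on its stop, and the arm is still holding the insert flat against the sprung plate, about 9.5 mm in at about 8 N; no verdict came back.

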